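Fetch the hemmed-in sample jar to the balance

TASK

The squat sample jar at the back of the steel tray is hemmed in by three taller containers: first move all three onto the black rubber mat, then set the sample jar down gently in the middle of the balance pan, and finally stand each of the three back in the tray on the very spot it came from. Keep everything upright, and leave the green lid, the yellow tube rack and the spoon where they are.

Things in the scene. Friction and masses are not known exactly. Their poses are not given: they have to be found in the camera images.
- jar: The sample jar to fetch: squat round clear-glass jar, diameter 56, with a flat black lid, diameter 58, from 34 to 48 mm height (its top); about 0.14 kg. It stands at the back of the tray (about 32 mm to +x of the tray's centre, along the tray's axes), its walls about 7 mm from its three tall neighbours. Origin: centre of its underside; z is up. 
- round_bottle: Round amber-glass bottle with a paper label, diameter 56 up to 88 mm height, then a cone to a white cap, diameter 34, from 108 to 134 mm height (its top); about 0.25 kg. Grip it by the cap. Origin: centre of its underside; z is up. 
- wide_jar: Tall round white plastic jar, body diameter 54, with a wide white cap, diameter 58, from 74 to 100 mm height (its top); about 0.2 kg. Grip it by the cap. Origin: centre of its underside; z is up. 
- square_bottle: Grey plastic bottle of square section 50 x 50 up to 86 mm height, with a round grey cap, diameter 38, from 93 to 118 mm height (its top); about 0.22 kg. Grip it by the cap. Origin: centre of its underside; z is up. 
- tray: Fixed shallow steel tray, 158 (x) by 222 (y) mm outside, 14 high, walls and floor 4 thick, so things in it stand 4 mm above the table. In its axes the three taller containers stand 64 mm to +y, -y and -x (in front) of the sample jar; which is where changes. Origin: centre of its underside; x points to its back, away from the robot.
- mat: Fixed flat black rubber mat, 250 (x) by 160 (y) mm, 4 thick, on the table to the left or right of the tray: the side area, empty at the start, with room for all three in a row along its x. Origin: centre of its underside.
- balance: Fixed low laboratory balance, white housing 200 by 170 mm, 42 high, with a round steel pan, diameter 110, whose top is 54 mm above the table. Origin: on the table straight below the centre of the pan. x points from the display (on the robot's side) to the pan.
- lid: Loose green jar lid lying open side up, diameter 68, 13 high, on the table between robot and tray. Leave it alone. Origin: centre of its underside.
- rack: Loose yellow tube rack, 66 (x) by 160 (y) mm, with three blue-capped tubes, 114 mm high in all, beyond the tray to one side. Leave it alone. Origin: centre of its underside.
- spoon: Loose steel sampling spoon, 200 mm long, lying flat along its own x beyond the tray to the other side. Leave it alone. Origin: on its underside.
Things that resemble listed ones, but are neither listed nor needed, are in the scene too. There is more than one size of the jar; the job needs the middle-sized.

How it is judged:
On the way, in this order (a step that is already met when the one before it is completed fails the run):
1. all three taller containers stand upright and released on the mat (x of round_bottle in the frame of mat between -0.12 and 0.12 m and y of round_bottle in the frame of mat between -0.075 and 0.075 m and z of each of round_bottle, wide_jar, square_bottle in the frame of mat below 0.008 m and angle between each of round_bottle, wide_jar, square_bottle's own z axis and vertical below 0.1 rad and contact force between each of round_bottle, wide_jar, square_bottle and the fingers below 0.2 N and x of wide_jar in the frame of mat between -0.12 and 0.12 m and y of wide_jar in the frame of mat between -0.075 and 0.075 m and x of square_bottle in the frame of mat between -0.12 and 0.12 m and y of square_bottle in the frame of mat between -0.075 and 0.075 m), for 0.2 s.
2. with those three still on the mat, the sample jar stands released in the middle of the balance pan (all of step 1 and horizontal distance between jar and balance below 0.015 m and z of jar in the frame of balance between 0.05 and 0.058 m and angle between jar's own z axis and vertical below 0.1 rad and contact force between jar and the fingers below 0.2 N), for 0.2 s.
At the end, for the whole second after the job is handed in: The sample jar stands upright on the balance pan, its centre within 15 mm of the pan's centre, and each of the three taller containers stands upright in the tray within 15 mm of where it stood at the start; all at rest (horizontal distance between jar and balance below 0.015 m and z of jar in the frame of balance between 0.05 and 0.058 m and angle between each of jar, round_bottle, wide_jar, square_bottle's own z axis and vertical below 0.1 rad and distance of each of round_bottle, wide_jar, square_bottle from where it was at the start of the episode below 0.015 m and linear speed of each of round_bottle, wide_jar, square_bottle, jar below 0.02 m/s); the robot touches nothing.
It fails at once if the sample jar or one of the three taller containers is tipped over (more than 0.6 rad) (angle between any of round_bottle, wide_jar, square_bottle, jar's own z axis and vertical above 0.6 rad).
It fails at once if the sample jar is dropped onto the balance (falls, out of the fingers, faster than 0.5 m/s within 100 mm above the pan) (horizontal distance between jar and balance below 0.08 m and z of jar in the frame of balance below 0.154 m and linear speed of jar above 0.5 m/s and contact force between jar and the fingers below 0.2 N).
It fails at once if the lid, the rack or the spoon is moved more than 20 mm (distance of any of lid, rack, spoon from where it was at the start of the episode above 0.02 m).
It also fails if it takes over 147 s, if anything falls off the work surface, if the arm or the gripper's body presses on something with over 40 N, if the wrist force passes 120 N, or if a joint passes its speed limit or range.

ROBOT

A 6-joint arm with a two-finger parallel gripper is mounted at the origin on the work surface. World frame = base frame: x ahead of the robot, y to its left, z up, the work surface at z = 0. Lengths are in m, angles in rad, forces in N, time in s.
With the tool pointing down it reaches from about 0.35 to 0.775 m from the base axis. Payload 7.3 kg.
Tool frame: the origin (TCP) lies on the mounting face of the last link; the fingertips stand 178 mm ahead of it and the grasp point (between the pads) lies 159 mm ahead of it (robot.grip_depth is the distance from the TCP to the grasp point, in m); z points along the fingers, y is the line along which they close (so a half turn about z gives the same grasp; the last joint's range is limited). The gripper opens to 92 mm and grips with 3 to 60 N. Pads are 19 mm wide; open, the fingers measure 130 mm over their backs; the gripper's body (75 mm by 190 mm) begins 47 mm behind the grasp point.
Start: joints at [-1.412, 0.342, 1.524, -0, 1.275, -0.146], TCP at [0.158, -0.501, 0.405] pointing down, gripper open.
Joint ranges: [-2.53, 2.53], [-0.77, 2.02], [0.04, 2.7], [-1, 4.14], [0.28, 2.66], [-3.11, 3.11]. Speed limits (rad/s): [2.57, 2.57, 3.14, 3.14, 3.14, 3.14].

INTERFACE

Orientations are given as [roll, pitch, yaw] about the fixed x, y, z axes, in that order (R = Rz(yaw) Ry(pitch) Rx(roll)).
In Python, from cell import observe, cams, robot, models gives the robot as it stands.
- The arm moves only by the shell command python3 -m jog 'ROWS' [FORCE]. ROWS is JSON, a list of rows, each a list of 3 entries, a list of its own where there are three numbers: the shift along the tool's x, y, z each as a share of 0.4 m, from -1 to 1, then the turn about the tool's z as a share of pi rad, from -1 to 1, then the closure, from 0 (fully open) to 1 (shut). In form: [[[x, y, z], turn, jaw], ...]. A call has 1 to 12 rows; each row is the pose to reach, as a shift and turn from the pose commanded when the call began, along the tool's axes at that moment, turning the shorter way round; what a row does not reach only later rows make up. A row lasts 1/8 s, in which the tool goes at most 62.5 mm and 10.7 degrees, less where a joint would pass 70% of its speed; a pose out of reach is approached as far as the arm can. A call with a number of a shift or a turn outside -1 to 1 is refused whole. A call with a gripper value outside its range is refused whole. The fingers move at their own pace and stop on an object; FORCE is the grip in N (left out, the last holds). Time passes only in rows, so rows that repeat a pose let the fingers close. It gives the time, the measured TCP pose, the force, the opening and the grip force at its end, in the units of the state.
- observe(): the state, without advancing time (a new reading comes with each control period).
- cams.read_camera(name): name is "side" or "top" or "wrist"; returns the picture (420x560x3 uint8, red, green, blue); there is no depth.
- cams.camera_model(name): a dict with "camera_matrix" (3x3 intrinsics, pixels), "pose" (4x4, takes a point from camera to world coordinates). Camera axes: x right, y down, z forward; pixel columns grow to the right and rows downward; lengths in m; the calibration is good to about 2 mm. A picture is of the moment at which its call begins: read the wrist's pose just before it. camera_model takes no time and is no camera call; for the wrist camera it gives the pose at the moment of the call.
- robot.hand_in(): hands the job in; it is judged then, once.
Trained networks look in the newest picture that a camera, given by its name, has taken for a name from the list of things; names that differ only in an ending like _2 or _b are one class to them, and where a whole thing is asked for, a point or a joint stands for the part that bears it (a point fixed in the world has none). Each returns a list of dicts, best first, with "confidence" (0 to 1); they miss things now and then, are a little off and sometimes report something else, mostly with a low value. They report only what shows in the picture. A call takes as long as a camera call. They do not tell look-alikes from the thing itself.
- models.find_in(target, camera): "position" ([x, y, z] in m, in world coordinates, good to about 4 mm: the middle of the surface that is visible of it).
- models.pinpoint(target, camera): "position" ([x, y, z] in m, in world coordinates, good to about 4 mm: a listed point, or the origin of a listed thing).
The state is a dict: "time": time; "qpos": joint angles; "qvel": joint speeds; "joint_efforts": joint torques, N m; "tool_pos": TCP position; "tool_rot": TCP orientation; "contact_force": force on the tool from outside, world axes, zero at the start; "torque": the same for the moment, N m; "opening": finger opening in m; "grip_force": force on a finger pad.
Only numpy, scipy, OpenCV 4.12 (cv2) and the standard library are available. Lean on these libraries where they do the work, as an engineer would, in place of code of your own. Each camera call takes 0.05 s, during which the arm holds its last target. There are 200 camera calls.

## Working session

There is one attempt and no reset: what is moved stays moved. The work goes in short steps, Python scripts to look and compute and a shell command to move; the robot and the scene stay as the last step left them, time stands still between calls to the robot, and variables do not carry over. Pictures are saved under pics/ and viewed, at most 17 in all, crops included, and the job is handed in when it is done.

```bash
mkdir -p pics; ls
python3 - <<'E'
from cell import observe, cams, robot, models
import cv2,numpy as np
print(observe())
for c in("top","side"):
    im=cams.read_camera(c); cv2.imwrite(f"pics/{c}0.png",im[:,:,::-1])
    m=cams.camera_model(c); print(c,np.round(m["camera_matrix"],1).tolist(),np.round(m["pose"],3).tolist())
    for t in "jar round_bottle wide_jar square_bottle tray mat balance lid rack spoon".split():
        print(c,t,[(np.round(d["position"],3).tolist(),round(d["confidence"],2)) for d in models.pinpoint(t,c)])
E
```

```text
pics
{'time': 0.0, 'qpos': array([-1.41202573e+00,  3.42714951e-01,  1.52501890e+00,  2.94861182e-06,
        1.27539604e+00, -1.46014438e-01]), 'qvel': array([ 3.41841021e-04,  9.75023040e-04,  1.38428607e-04, -2.65569801e-04,
       -4.85627864e-04,  6.11544623e-05]), 'joint_efforts': array([-9.64684477e-05, -4.31239057e+01, -2.44218546e+01,  7.18376599e-02,
        5.60569740e-02, -1.14897407e-04]), 'tool_pos': array([ 0.15753878, -0.5006624 ,  0.40404813]), 'tool_rot': array([-3.14007219e+00, -2.26450995e-04,  3.04784004e-01]), 'contact_force': array([ 0.74056067,  0.01277528, -0.29690845]), 'torque': array([ 0.01947076, -0.00211124,  0.0170956 ]), 'grip_force': 0.0, 'opening': 0.09202016065710386}
top [[384.0, 0.0, 284.7], [0.0, 384.0, 210.7], [0.0, 0.0, 1.0]] [[-0.015, -0.992, 0.128, 0.514], [-1.0, 0.016, 0.011, -0.002], [-0.013, -0.128, -0.992, 0.811], [0.0, 0.0, 0.0, 1.0]]
top jar [([0.8, -0.048, 0.003], 0.92), ([0.643, 0.012, 0.007], 0.67), ([0.807, 0.058, -0.0], 0.56)]
top round_bottle [([0.582, -0.004, 0.005], 0.61)]
top wide_jar [([0.631, 0.074, 0.001], 0.81)]
top square_
[... 430 characters left out ...]
 -0.626, 0.545], [-0.013, -0.637, -0.77, 0.718], [0.0, 0.0, 0.0, 1.0]]
side jar [([0.807, 0.056, 0.004], 0.81), ([0.8, -0.051, -0.002], 0.72), ([0.64, 0.014, 0.006], 0.6)]
side round_bottle [([0.581, 0.0, 0.003], 0.77), ([0.4, 0.027, -0.002], 0.17)]
side wide_jar [([0.621, 0.075, 0.007], 0.81)]
side square_bottle [([0.653, -0.049, 0.008], 0.66)]
side tray [([0.613, 0.006, 0.002], 0.88), ([0.625, 0.075, 0.009], 0.41)]
side mat [([0.468, -0.318, -0.003], 0.8)]
side balance [([0.47, 0.299, 0.002], 0.7)]
side lid [([0.402, 0.027, -0.005], 0.75)]
side rack [([0.733, 0.293, -0.004], 0.95), ([0.468, -0.318, -0.004], 0.62)]
side spoon [([0.728, -0.316, -0.001], 0.66), ([0.399, 0.028, -0.003], 0.41)]
```

View pics/top0.png

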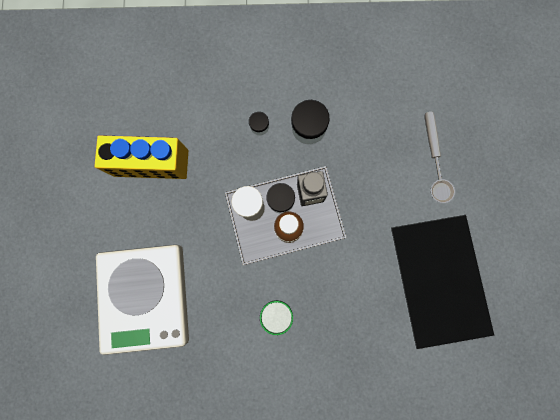

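View pics/side0.png

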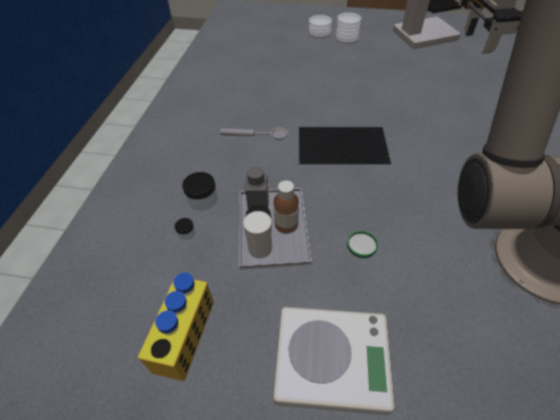

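Candidates for the jar, top view: small black-lidded jar (258,121), large (310,118), and the middle-sized one in the tray at (281,197) between the white jar (247,202), grey bottle (312,183) and amber bottle (289,226). By description, it is the one in the tray. The pan is at (136,287), the mat at (442,282), and the green lid at (276,317).

```bash
cat > h.py <<'E'
from cell import observe, cams, robot, models
import cv2,numpy as np
def ray(px,z,c="top"):
    m=cams.camera_model(c);P=np.array(m["pose"]);d=P[:3,:3]@np.linalg.inv(m["camera_matrix"])@[px[0],px[1],1]
    return (P[:3,3]+d*(z-P[2,3])/d[2])[:2]
def proj(p,c="top"):
    m=cams.camera_model(c);P=np.array(m["pose"]);q=np.array(m["camera_matrix"])@(P[:3,:3].T@(np.array(p)-P[:3,3]));return q[:2]/q[2]
def go(x,y,z,yaw):
    "shift/turn from present pose to grasp point x,y,z, yaw (tool x heading, tool down)"
    s=observe();p=s["tool_pos"];w=s["tool_rot"][2]
    d=np.array([x,y,z+robot.grip_depth])-p;c,n=np.cos(w),np.sin(w)
    t=-((yaw-w+np.pi/2)%np.pi-np.pi/2)
    print("share",np.round(np.array([c*d[0]+n*d[1],n*d[0]-c*d[1],-d[2]])/0.4,4),"turn",round(t/np.pi,4),"rot",np.round(s["tool_rot"],3),"t",round(s["time"],2))
E
python3 - <<'E'
from h import *
from scipy.optimize import least_squares
im=cams.read_camera("top")
g=im.astype(int).sum(2)
def blob(mask,seed):
    n,l,st,ce=cv2.connectedComponentsWithStats(mask.astype(np.uint8));k=l[seed[1],seed[0]]
    r=cv2.minAreaRect(np.argwhere(l==k)[:,::-1].astype(np.float32));return k,st[k],ce[k],cv2.boxPoints(r)
k,st,ce,b=blob(g<90,(442,282)); mc=np.array([ray(p,.004) for p in b]);print("mat",mc.round(3).tolist(),mc.mean(0))
k,st,ce,b=blob(g<110,(281,197));print("jar lid",st,ce,ray(ce,.052))
k,st,ce,b=blob(im.min(2)>200,(247,202));print("wide",st,ce,ray(ce,.104))
k,st,ce,b=blob(im.min(2)>200,(289,224));print("round cap",st,ce,ray(ce,.138))
print("pan guess",ray((136,287),.054),"sq guess",ray((313.5,182),.122))
obs=dict(jar=[(.643,.012),(.64,.014)],r=[(.582,-.004),(.581,0)],w=[(.631,.074),(.621,.075)],s=[(.658,-.049),(.653,-.049)])
loc=dict(jar=(.032,0),r=(-.032,0),w=(.032,.064),s=(.032,-.064))
f=lambda q:{k:np.array(q[:2])+np.array([[np.cos(q[2]),-np.sin(q[2])],[np.sin(q[2]),np.cos(q[2])]])@loc[k] for k in loc}
q=least_squares(lambda q:np.concatenate([f(q)[k]-o for k in obs for o in obs[k]]),[.614,.004,.24]).x
print(q,f(q))
big=cv2.resize(im[140:360,80:360],None,fx=2.8,fy=2.7,interpolation=cv2.INTER_CUBIC)[:,:,::-1].copy()
def circ(c,r,z):
    pts=[(proj([c[0]+r*np.cos(a),c[1]+r*np.sin(a),z])-[80,140])*[2.8,2.7] for a in np.linspace(0,6.28,40)]
    cv2.polylines(big,[np.int32(pts)],True,(0,0,255),1)
F=f(q)
for k,r,z in(("jar",.029,.052),("r",.017,.138),("w",.029,.104),("s",.019,.122)):circ(F[k],r,z)
circ((.47,.3),.055,.054)
cv2.imwrite("pics/ov.png",big)
E
```

```text
mat [[0.578, -0.218], [0.609, -0.379], [0.359, -0.412], [0.329, -0.257]] [ 0.46882264 -0.31643287]
jar lid [     0      0    560    420 224836] [272.93941806 206.70638154] [0.62060331 0.0290091 ]
wide [232 186  30  30 706] [246.50141643 200.76912181] [0.62534231 0.07608837]
round cap [280 215  18  18 264] [288.33333333 223.38257576] [ 0.57849077 -0.00132813]
pan guess [0.46682711 0.29759257] sq guess [ 0.65512782 -0.04847654]
[0.61057259 0.00536698 0.23709102] {'jar': array([0.64167741, 0.01288302]), 'r': array([ 0.57946778, -0.00214905]), 'w': array([0.62664534, 0.07509264]), 's': array([ 0.65670947, -0.04932661])}
```

View pics/ov.png

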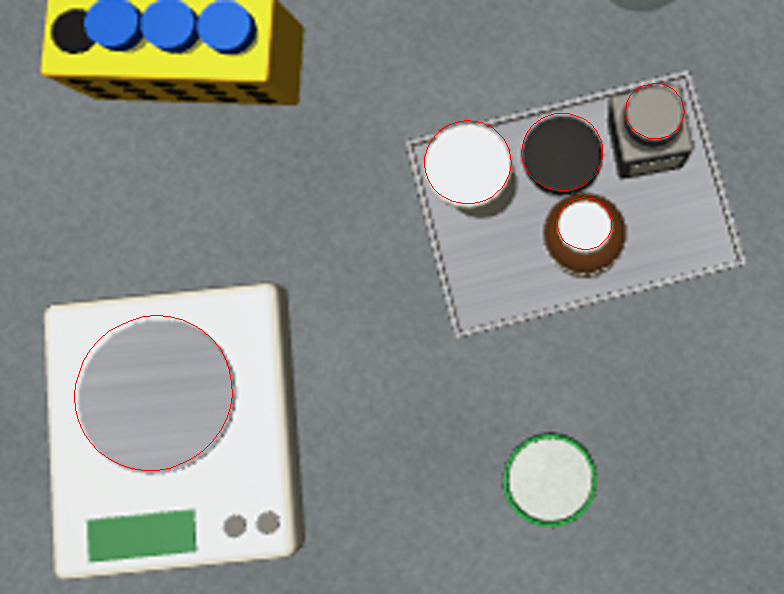

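The overlay matches: red model circles sit on every cap and on the pan. The jar lid (281,197, here at 562,153) has the 58 mm size, so it is the middle-sized jar.

```bash
python3 - <<'E'
from h import *
go(.579,-.002,.245,.237)
E
python3 - <<'E'
from h import *
c,n=np.cos(.16),np.sin(.16)
for u in(-.078,0,.078):print("mat slot",.4688+c*u,-.3164+n*u)
E
```

```text
share [ 1.3792 -0.8734  0.0014] turn 0.0216 rot [3.141 0.    0.305] t 1.15
mat slot 0.3917962718967011 -0.3288268201159112
mat slot 0.4688 -0.3164
mat slot 0.5458037281032989 -0.30397317988408884
```

```bash
python3 -m jog '[[[0.7,-0.44,0],0.0216,0],[[0.7,-0.44,0],0.0216,0],[[0.7,-0.44,0],0.0216,0],[[0.7,-0.44,0],0.0216,0],[[0.7,-0.44,0],0.0216,0],[[0.7,-0.44,0],0.0216,0],[[0.7,-0.44,0],0.0216,0]]' 
python3 -c "
from h import *
go(.579,-.002,.245,.237)"
```

```text
time: 2.02
tool_pos: [0.3725, -0.2479, 0.4048]
tool_rot: [3.141, -0.0, 0.24]
contact_force: [-0.8, -0.4, -0.1]
opening: 0.0915
grip_force: 0.0
share [ 0.6476 -0.4743  0.0016] turn 0.001 rot [ 3.141 -0.     0.24 ] t 2.02
```

```bash
python3 -m jog '[[[0.6476,-0.4743,0],0,0],[[0.6476,-0.4743,0],0,0],[[0.6476,-0.4743,0],0,0],[[0.6476,-0.4743,0],0,0],[[0.6476,-0.4743,0],0,0],[[0.6476,-0.4743,0],0,0],[[0.6476,-0.4743,0],0,0],[[0.6476,-0.4743,0],0,0],[[0.6476,-0.4743,0.1],0,0],[[0.6476,-0.4743,0.1],0,0]]'
python3 - <<'E'
from h import *
im=cams.read_camera("wrist");cv2.imwrite("pics/w1.png",im[:,:,::-1])
go(.579,-.002,.127,.237)
E
```

```text
time: 3.28
tool_pos: [0.5779, -0.005, 0.3626]
tool_rot: [-3.14, 0.006, 0.235]
contact_force: [-0.3, -1.0, -0.0]
opening: 0.0921
grip_force: 0.0
share [ 0.0027 -0.0067  0.1958] turn -0.0006 rot [-3.141e+00  2.000e-03  2.350e-01] t 3.33
```

View pics/w1.png

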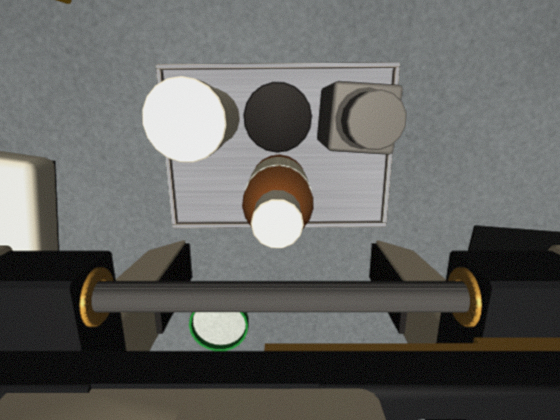

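The amber bottle's white cap is at (277,223), centred between the fingers (190 and 370), and the tray is square to the gripper. Descend and grip.

```bash
python3 -m jog '[[[0.0027,-0.0067,0.1],0,0],[[0.0027,-0.0067,0.1958],0,0],[[0.0027,-0.0067,0.1958],0,0],[[0.0027,-0.0067,0.1958],0,0],[[0.0027,-0.0067,0.1958],0,0],[[0.0027,-0.0067,0.1958],0,1],[[0.0027,-0.0067,0.1958],0,1],[[0.0027,-0.0067,0.1958],0,1],[[0.0027,-0.0067,0.1958],0,1],[[0.0027,-0.0067,0.1958],0,1],[[0.0027,-0.0067,0.1958],0,1],[[0.0027,-0.0067,0.1958],0,1]]' 25
python3 -c "
from h import *
print(observe()['tool_pos'])
go(.5458,-.304,.250,.237)"
```

```text
time: 4.82
tool_pos: [0.5795, -0.0008, 0.2863]
tool_rot: [3.141, 0.0, 0.237]
contact_force: [-0.3, 0.2, -0.2]
opening: 0.0326
grip_force: 25.0
[ 0.5795477  -0.000841    0.28629682]
share [-0.2599  0.7169 -0.3073] turn -0.0 rot [3.141 0.    0.237] t 4.83
```

```bash
python3 -m jog '[[[0,0,-0.08],0,1],[[0,0,-0.2],0,1],[[0,0,-0.3],0,1],[[-0.04,0.1,-0.3],0,1],[[-0.09,0.24,-0.3],0,1],[[-0.14,0.38,-0.3],0,1],[[-0.19,0.52,-0.3],0,1],[[-0.23,0.64,-0.3],0,1],[[-0.26,0.717,-0.3],0,1],[[-0.26,0.717,-0.3],0,1],[[-0.26,0.717,-0.25],0,1],[[-0.26,0.717,-0.15],0,1]]' 
python3 -c "
from h import *
go(.5458,-.304,.1283,.237)"
```

```text
time: 6.32
tool_pos: [0.5462, -0.3033, 0.3472]
tool_rot: [3.139, -0.003, 0.238]
contact_force: [-0.9, -0.7, -2.4]
opening: 0.0329
grip_force: 25.0
share [-0.0015  0.0014  0.1493] turn 0.0002 rot [ 3.139e+00 -3.000e-03  2.380e-01] t 6.33
```

```bash
python3 -m jog '[[[0,0,0.07],0,1],[[0,0,0.12],0,1],[[0,0,0.142],0,1],[[0,0,0.147],0,1],[[0,0,0.148],0,1],[[0,0,0.148],0,1],[[0,0,0.148],0,0],[[0,0,0.148],0,0],[[0,0,0.148],0,0],[[0,0,0.148],0,0],[[0,0,0],0,0],[[0,0,-0.15],0,0]]' 
python3 -c "
from h import *
go(.656,-.049,.230,.237);go(.656,-.049,.110,.237)"
```

```text
time: 7.82
tool_pos: [0.5457, -0.304, 0.4072]
tool_rot: [-3.14, 0.001, 0.237]
contact_force: [0.7, -0.7, -0.2]
opening: 0.0881
grip_force: 0.0
share [ 0.4177 -0.5549  0.0451] turn -0.0001 rot [-3.14e+00  1.00e-03  2.37e-01] t 7.83
share [ 0.4177 -0.5549  0.3451] turn -0.0001 rot [-3.14e+00  1.00e-03  2.37e-01] t 7.83
```

```bash
python3 -m jog '[[[0.4177,-0.5549,0.0],0,0],[[0.4177,-0.5549,0.0],0,0],[[0.4177,-0.5549,0.0],0,0],[[0.4177,-0.5549,0],0,0],[[0.4177,-0.5549,0],0,0],[[0.4177,-0.5549,0],0,0],[[0.4177,-0.5549,0],0,0],[[0.4177,-0.5549,0.1],0,0],[[0.4177,-0.5549,0.2],0,0],[[0.4177,-0.5549,0.2],0,0]]'
python3 - <<'E'
from h import *
im=cams.read_camera("wrist");cv2.imwrite("pics/w2.png",im[:,:,::-1])
cv2.imwrite("pics/t2.png",cams.read_camera("top")[:,:,::-1])
go(.656,-.049,.110,.237)
E
```

```text
time: 9.07
tool_pos: [0.655, -0.0506, 0.3233]
tool_rot: [-3.139, 0.007, 0.235]
contact_force: [0.2, -0.8, 0.7]
opening: 0.0918
grip_force: 0.0
share [ 0.0002 -0.0032  0.1463] turn -0.0005 rot [ 3.141e+00 -1.000e-03  2.350e-01] t 9.18
```

View pics/w2.png

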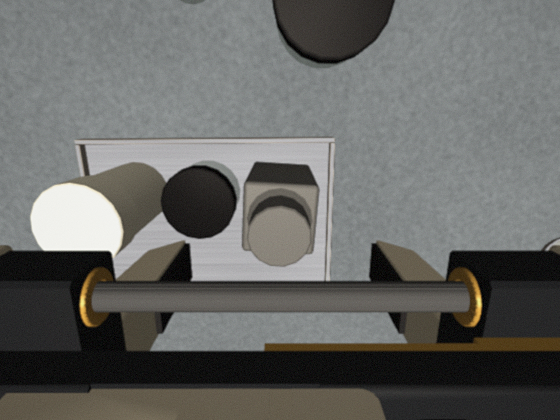

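View pics/t2.png

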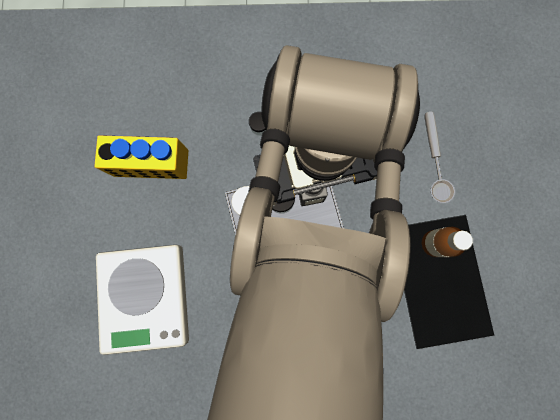

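The amber bottle stands upright on the mat (447,241), and the grey cap (280,230) is centred between the fingers. Descend and grip.

```bash
python3 -m jog '[[[0,-0.002,0.08],0,0],[[0,-0.002,0.146],0,0],[[0,-0.002,0.146],0,0],[[0,-0.002,0.146],0,0],[[0,-0.002,0.146],0,1],[[0,-0.002,0.146],0,1],[[0,-0.002,0.146],0,1],[[0,-0.002,0.146],0,1],[[0,-0.002,0.146],0,1],[[0,-0.002,0.146],0,1],[[0,-0.002,0.146],0,1]]' 25
python3 -c "
from h import *
print(observe()['tool_pos'])
go(.4688,-.3164,.250,.237)"
```

```text
time: 10.55
tool_pos: [0.6561, -0.0486, 0.2689]
tool_rot: [3.14, -0.001, 0.237]
contact_force: [-0.9, -2.1, 5.3]
opening: 0.0391
grip_force: 20.5
[ 0.65610155 -0.04856303  0.26888088]
share [-0.6123  0.541  -0.3508] turn -0.0001 rot [ 3.14e+00 -1.00e-03  2.37e-01] t 10.55
```

```bash
python3 -m jog '[[[0,0,-0.08],0,1],[[0,0,-0.2],0,1],[[0,0,-0.32],0,1],[[0,0,-0.37],0,1],[[-0.07,0.06,-0.37],0,1],[[-0.17,0.15,-0.37],0,1],[[-0.27,0.24,-0.37],0,1],[[-0.37,0.33,-0.37],0,1],[[-0.47,0.42,-0.37],0,1],[[-0.55,0.49,-0.37],0,1],[[-0.612,0.541,-0.37],0,1],[[-0.612,0.541,-0.37],0,1]]'
python3 -m jog '[[[0,0,0.08],0,1],[[0,0,0.2],0,1],[[0,0,0.3],0,1],[[0,0,0.35],0,1],[[0,0,0.364],0,1],[[0,0,0.368],0,1],[[0,0,0.368],0,1]]'
python3 -c "
from h import *
go(.4688,-.3164,.1099,.237)"
```

```text
time: 12.05
tool_pos: [0.4674, -0.3177, 0.4154]
tool_rot: [-3.141, 0.001, 0.233]
contact_force: [0.6, 0.4, -2.0]
opening: 0.0367
grip_force: 27.3
time: 12.92
tool_pos: [0.4694, -0.3144, 0.2709]
tool_rot: [-3.141, -0.001, 0.238]
contact_force: [-3.1, 7.1, 16.1]
opening: 0.0365
grip_force: 29.2
share [-0.0026  0.0044  0.0046] turn 0.0003 rot [-3.141e+00 -1.000e-03  2.380e-01] t 12.93
```

Run:
```python
from h import *
cv2.imwrite("pics/s3.png",cv2.resize(cams.read_camera("side")[90:210,240:440],None,fx=4,fy=4)[:,:,::-1])
s=observe();print(s["contact_force"],s["tool_pos"],s["opening"],s["grip_force"])
```

```text
[-2.78081836  6.3972936  15.18576567] [ 0.46939253 -0.31445224  0.27095494] 0.03710273791999782 29.167309178301366
```

View pics/s3.png

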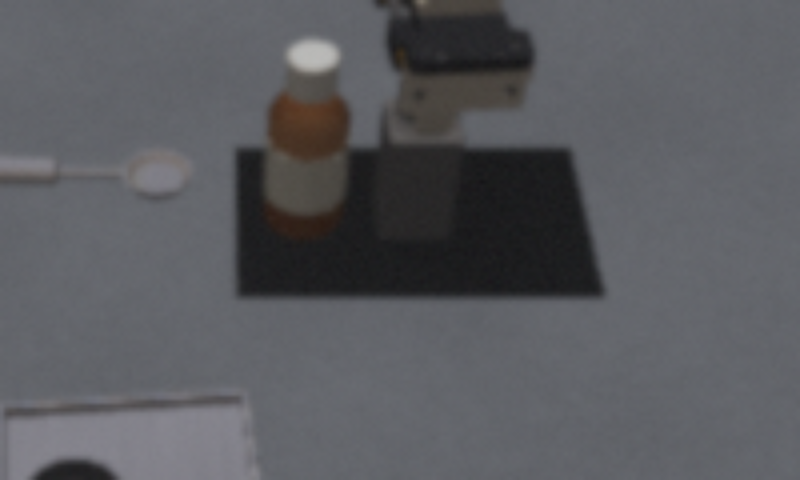

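The grey bottle (418,190) stands upright on the mat next to the amber one, pressing lightly. Ease up 1.5 mm and release.

```bash
python3 -m jog '[[[0,0,-0.004],0,1],[[0,0,-0.004],0,1],[[0,0,-0.004],0,1]]'
python3 -m jog '[[[0,0,0],0,0.55],[[0,0,0],0,0.5],[[0,0,0],0,0],[[0,0,0],0,0],[[0,0,0],0,0],[[0,0,0],0,0],[[0,0,-0.15],0,0],[[0,0,-0.3],0,0],[[0,0,-0.33],0,0],[[0,0,-0.33],0,0],[[0,0,-0.33],0,0]]'
python3 - <<'E'
from h import *
go(.626,.0757,.22,.237);go(.626,.0757,.14,.237)
for c in("wrist","side"):
    im=cams.read_camera(c)
    print([(np.round(d["position"],3).tolist(),round(d["confidence"],2)) for d in models.pinpoint("square_bottle",c)])
    cv2.imwrite(f"pics/sq_{c}.png",im[:,:,::-1])
E
```

```text
time: 13.35
tool_pos: [0.4694, -0.3155, 0.2711]
tool_rot: [3.142, -0.001, 0.237]
contact_force: [0.7, 3.2, 6.9]
opening: 0.0367
grip_force: 28.8
time: 14.72
tool_pos: [0.4685, -0.3159, 0.4005]
tool_rot: [-3.139, 0.002, 0.237]
contact_force: [-0.3, -0.1, 0.0]
opening: 0.0917
grip_force: 0.0
share [ 0.6126 -0.8592  0.0532] turn -0.0 rot [-3.139e+00  2.000e-03  2.370e-01] t 14.72
share [ 0.6126 -0.8592  0.2532] turn -0.0 rot [-3.139e+00  2.000e-03  2.370e-01] t 14.72
[([0.469, -0.313, 0.005], 0.93), ([0.546, -0.306, 0.004], 0.66)]
[([0.472, -0.316, 0.006], 0.66)]
```

View pics/sq_wrist.png

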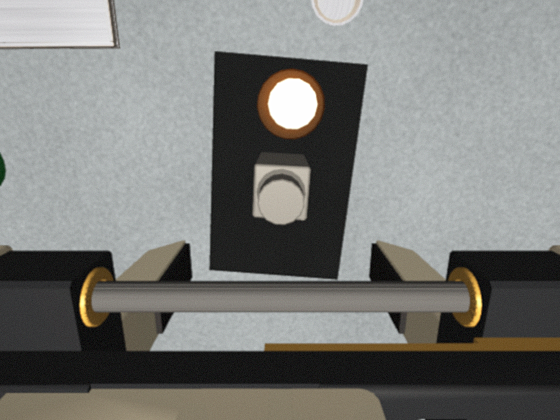

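Both bottles stand upright on the mat (291,103 and 281,190). Now the white jar.

```bash
python3 -m jog '[[[0.6126,-0.8592,0],0,0],[[0.6126,-0.8592,0],0,0],[[0.6126,-0.8592,0],0,0],[[0.6126,-0.8592,0],0,0],[[0.6126,-0.8592,0],0,0],[[0.6126,-0.8592,0],0,0],[[0.6126,-0.8592,0],0,0],[[0.6126,-0.8592,0],0,0],[[0.6126,-0.8592,0],0,0],[[0.6126,-0.8592,0.1],0,0],[[0.6126,-0.8592,0.23],0,0],[[0.6126,-0.8592,0.23],0,0]]'
python3 - <<'E'
from h import *
im=cams.read_camera("wrist");cv2.imwrite("pics/w4.png",im[:,:,::-1])
go(.626,.0757,.092,.237)
E
```

```text
time: 16.42
tool_pos: [0.6249, 0.0738, 0.3066]
tool_rot: [-3.14, 0.009, 0.235]
contact_force: [-0.3, -0.4, 0.2]
opening: 0.0918
grip_force: 0.0
share [ 0.001  -0.0039  0.1464] turn -0.0006 rot [-3.141e+00  3.000e-03  2.350e-01] t 16.48
```

View pics/w4.png

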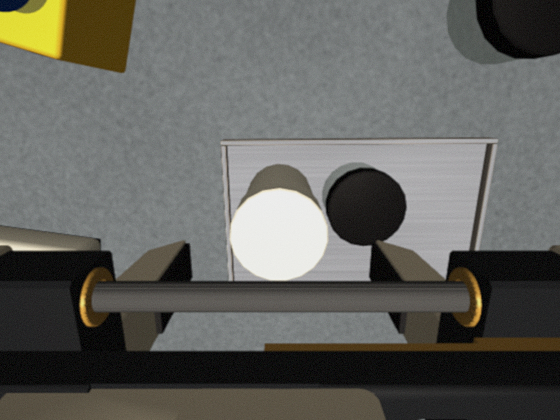

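The white cap (280,233) is centred between the fingers; the sample jar (366,206) stays well below the fingertips. Grip harder to avoid slip.

```bash
python3 -m jog '[[[0.001,-0.002,0.08],0,0],[[0.001,-0.002,0.144],0,0],[[0.001,-0.002,0.144],0,0],[[0.001,-0.002,0.144],0,0],[[0.001,-0.002,0.144],0,1],[[0.001,-0.002,0.144],0,1],[[0.001,-0.002,0.144],0,1],[[0.001,-0.002,0.144],0,1],[[0.001,-0.002,0.144],0,1],[[0.001,-0.002,0.144],0,1]]' 35
python3 -c "
from h import *
print(observe()['tool_pos'])
go(.3918,-.3288,.250,.237)"
```

```text
time: 17.73
tool_pos: [0.6265, 0.0764, 0.2529]
tool_rot: [3.141, -0.0, 0.237]
contact_force: [0.6, -0.2, 1.7]
opening: 0.0567
grip_force: 35.0
[0.62651068 0.07639147 0.25287848]
share [-0.8082  0.8469 -0.3908] turn -0.0 rot [ 3.141 -0.     0.237] t 17.73
```

```bash
python3 -m jog '[[[0,0,-0.06],0,1],[[0,0,-0.16],0,1],[[0,0,-0.28],0,1],[[0,0,-0.35],0,1],[[-0.05,0.053,-0.36],0,1],[[-0.13,0.136,-0.36],0,1],[[-0.22,0.23,-0.36],0,1],[[-0.31,0.325,-0.36],0,1],[[-0.4,0.42,-0.36],0,1],[[-0.49,0.513,-0.36],0,1],[[-0.58,0.608,-0.36],0,1],[[-0.66,0.692,-0.36],0,1]]'
python3 -m jog '[[[-0.07,0.073,0],0,1],[[-0.12,0.126,0],0,1],[[-0.148,0.155,0],0,1],[[-0.148,0.155,0],0,1],[[-0.148,0.155,0.06],0,1],[[-0.148,0.155,0.16],0,1],[[-0.148,0.155,0.27],0,1],[[-0.148,0.155,0.32],0,1],[[-0.148,0.155,0.34],0,1],[[-0.148,0.155,0.34],0,1]]'
python3 -c "
from h import *
go(.3918,-.3288,.0939,.237)"
```

```text
time: 19.23
tool_pos: [0.4336, -0.256, 0.3966]
tool_rot: [-3.141, 0.0, 0.237]
contact_force: [0.5, 0.1, -1.1]
opening: 0.0568
grip_force: 35.0
time: 20.48
tool_pos: [0.3923, -0.3283, 0.2609]
tool_rot: [-3.141, -0.0, 0.238]
contact_force: [0.4, -0.4, -1.4]
opening: 0.057
grip_force: 35.0
share [-0.0015  0.0008  0.0196] turn 0.0003 rot [-3.141 -0.     0.238] t 20.48
```

```bash
python3 -m jog '[[[0,0,0.014],0,1],[[0,0,0.0185],0,1],[[0,0,0.0185],0,1],[[0,0,0.0185],0,1],[[0,0,0.0185],0,0.3],[[0,0,0.0185],0,0],[[0,0,0.0185],0,0],[[0,0,0.0185],0,0],[[0,0,-0.1],0,0],[[0,0,-0.25],0,0],[[0,0,-0.36],0,0],[[0,0,-0.36],0,0]]'
python3 - <<'E'
from h import *
im=cams.read_camera("wrist");cv2.imwrite("pics/w5.png",im[:,:,::-1])
go(.6417,.0135,.21,.237)
E
```

```text
time: 21.98
tool_pos: [0.3921, -0.3291, 0.4085]
tool_rot: [3.134, -0.004, 0.237]
contact_force: [-0.1, -0.1, -0.2]
opening: 0.0919
grip_force: 0.0
share [ 0.8082 -0.6851  0.0923] turn -0.0 rot [ 3.139e+00 -2.000e-03  2.370e-01] t 22.02
```

View pics/w5.png

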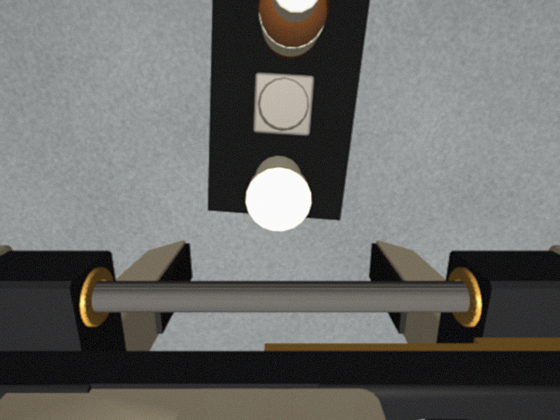

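All three stand upright on the mat (white jar cap at 278,200; grey 283,104; amber 293,25). Next, the sample jar.

```bash
python3 -m jog '[[[0.808,-0.685,0],0,0],[[0.808,-0.685,0],0,0],[[0.808,-0.685,0],0,0],[[0.808,-0.685,0],0,0],[[0.808,-0.685,0],0,0],[[0.808,-0.685,0],0,0],[[0.808,-0.685,0],0,0],[[0.808,-0.685,0.1],0,0],[[0.808,-0.685,0.2],0,0],[[0.808,-0.685,0.35],0,0],[[0.808,-0.685,0.35],0,0],[[0.808,-0.685,0.35],0,0]]'
python3 - <<'E'
from h import *
im=cams.read_camera("wrist");cv2.imwrite("pics/w6.png",im[:,:,::-1])
go(.6417,.0135,.045,.237)
E
```

```text
time: 23.52
tool_pos: [0.6422, 0.0133, 0.2659]
tool_rot: [3.141, -0.001, 0.237]
contact_force: [0.6, -0.7, 0.2]
opening: 0.0918
grip_force: 0.0
share [-0.0017 -0.0009  0.157 ] turn -0.0 rot [ 3.14e+00 -3.00e-03  2.37e-01] t 23.57
```

View pics/w6.png

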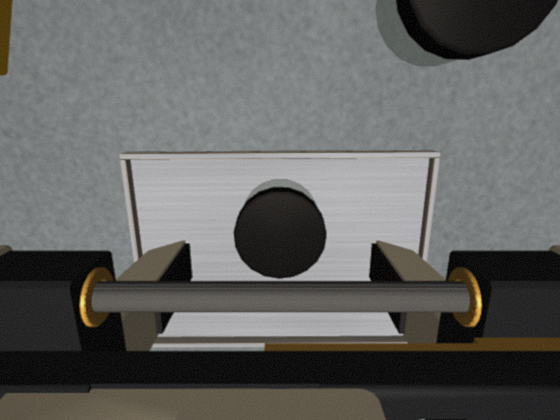

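The jar lid (280,232) is centred in the fingers.

```bash
python3 -m jog '[[[0,0,0.08],0,0],[[0,0,0.15],0,0],[[0,0,0.156],0,0],[[0,0,0.156],0,0],[[0,0,0.156],0,1],[[0,0,0.156],0,1],[[0,0,0.156],0,1],[[0,0,0.156],0,1],[[0,0,0.156],0,1],[[0,0,0.156],0,1]]' 30
python3 -c "
from h import *
print(observe()['tool_pos'])
go(.469,.299,.20,.237)"
```

```text
time: 24.82
tool_pos: [0.6417, 0.0134, 0.2026]
tool_rot: [3.141, -0.0, 0.237]
contact_force: [-0.5, -1.3, 1.3]
opening: 0.0569
grip_force: 30.0
[0.64170525 0.01341685 0.20257609]
share [-0.252  -0.7954 -0.3916] turn 0.0 rot [ 3.141 -0.     0.237] t 24.82
```

```bash
python3 -m jog '[[[0,0,-0.06],0,1],[[0,0,-0.16],0,1],[[0,0,-0.27],0,1],[[-0.02,-0.06,-0.3],0,1],[[-0.055,-0.17,-0.3],0,1],[[-0.09,-0.29,-0.3],0,1],[[-0.13,-0.41,-0.3],0,1],[[-0.17,-0.53,-0.3],0,1],[[-0.205,-0.65,-0.3],0,1],[[-0.235,-0.745,-0.3],0,1],[[-0.252,-0.795,-0.3],0,1],[[-0.252,-0.795,-0.3],0,1]]'
python3 -m jog '[[[0,0,0.05],0,1],[[0,0,0.1],0,1],[[0,0,0.14],0,1],[[0,0,0.155],0,1],[[0,0,0.155],0,1]]'
python3 - <<'E'
from h import *
im=cams.read_camera("top");cv2.imwrite("pics/t7.png",cv2.resize(im[220:370,80:280],None,fx=4,fy=4)[:,:,::-1])
go(.469,.299,.0946,.237)
E
```

```text
time: 26.32
tool_pos: [0.4668, 0.3004, 0.3209]
tool_rot: [3.141, 0.003, 0.24]
contact_force: [-0.0, 0.1, -2.8]
opening: 0.0566
grip_force: 30.0
time: 26.95
tool_pos: [0.4691, 0.2987, 0.26]
tool_rot: [3.141, 0.001, 0.237]
contact_force: [0.1, 0.4, -1.4]
opening: 0.057
grip_force: 30.0
share [-0.0005 -0.0006  0.017 ] turn -0.0001 rot [ 3.142 -0.     0.237] t 27.0
```

View pics/t7.png

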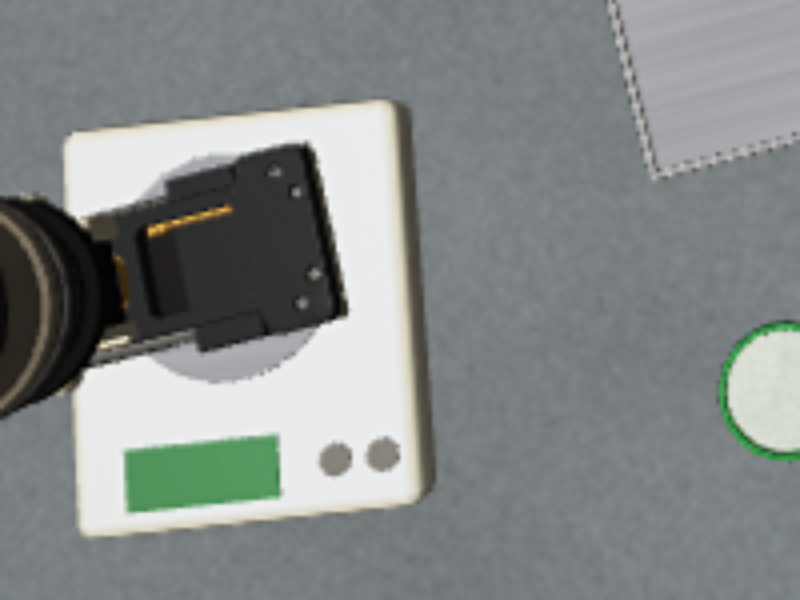

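The gripper hangs over the pan (225,265) as planned. Lower the last millimetres and release.

```bash
python3 -m jog '[[[0,0,0.01],0,1],[[0,0,0.017],0,1],[[0,0,0.018],0,1],[[0,0,0.018],0,1],[[0,0,0.018],0,0.3],[[0,0,0.018],0,0],[[0,0,0.018],0,0],[[0,0,0.018],0,0],[[0,0,0.018],0,0],[[0,0,-0.1],0,0],[[0,0,-0.25],0,0],[[0,0,-0.38],0,0]]'
python3 -m jog '[[[0,0.1,0],0,0],[[0,0.3,0],0,0],[[0,0.5,0],0,0],[[0,0.6,0],0,0],[[0,0.6,0],0,0]]'
python3 - <<'E'
from h import *
im=cams.read_camera("top");cv2.imwrite("pics/t8.png",cv2.resize(im[220:370,80:280],None,fx=4,fy=4)[:,:,::-1])
m=(im.astype(int).sum(2)<130).astype(np.uint8);n,l,st,ce=cv2.connectedComponentsWithStats(m)
for s,c in zip(st,ce):
    if 100<c[0]<180 and 240<c[1]<330 and s[4]>100:print(s,c,ray(c,.102))
for c in ("top","side"):
    if c=="side":cams.read_camera(c)
    print([(np.round(d["position"],3).tolist(),round(d["confidence"],2)) for d in models.pinpoint("jar",c)])
go(.3921,-.3291,.22,.237)
E
```

```text
time: 28.5
tool_pos: [0.4689, 0.2988, 0.4145]
tool_rot: [-3.141, -0.001, 0.237]
contact_force: [1.7, 0.1, -0.3]
opening: 0.0918
grip_force: 0.0
time: 29.12
tool_pos: [0.5259, 0.0623, 0.4123]
tool_rot: [3.141, 0.0, 0.232]
contact_force: [-0.5, 0.6, -0.1]
opening: 0.0919
grip_force: 0.0
[100 180  34 128 445] [106.83146067 242.59101124] [0.55159313 0.33572229]
[([0.801, -0.049, 0.001], 0.95), ([0.808, 0.058, 0.001], 0.66)]
[([0.802, -0.048, -0.001], 0.81), ([0.807, 0.057, -0.0], 0.74), ([0.466, 0.296, 0.055], 0.6)]
share [-0.5559  0.8831  0.0828] turn 0.0002 rot [-3.141  0.     0.238] t 29.32
```

View pics/t8.png

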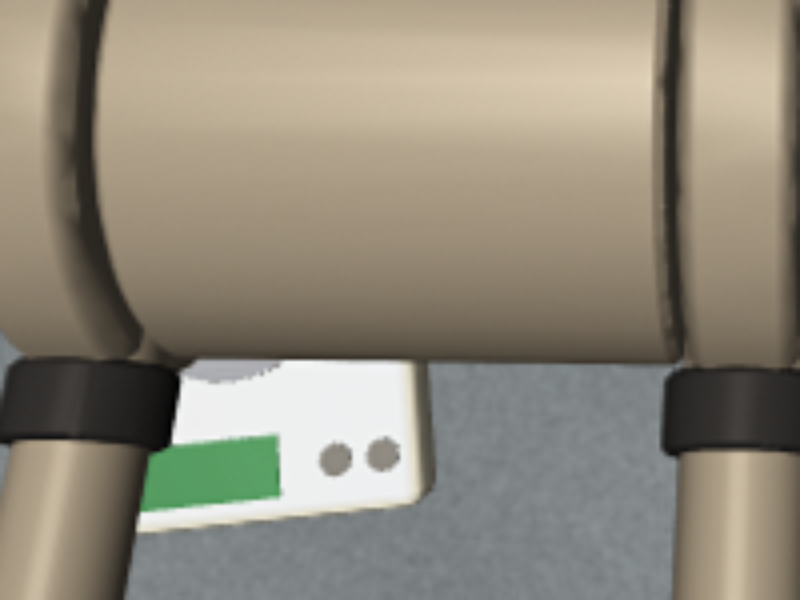

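The arm hides the pan in this view (only its rim at 230,370 shows), but the side camera puts the jar at (0.466, 0.296, 0.055), on the pan within 5 mm of centre. Now the white jar goes back.

```bash
python3 -m jog '[[[-0.556,0.883,0],0,0],[[-0.556,0.883,0],0,0],[[-0.556,0.883,0],0,0],[[-0.556,0.883,0],0,0],[[-0.556,0.883,0],0,0],[[-0.556,0.883,0],0,0],[[-0.556,0.883,0],0,0],[[-0.556,0.883,0],0,0],[[-0.556,0.883,0.15],0,0],[[-0.556,0.883,0.25],0,0],[[-0.556,0.883,0.25],0,0]]'
python3 - <<'E'
from h import *
im=cams.read_camera("top")
m=(im.astype(int).sum(2)<130).astype(np.uint8);n,l,st,ce=cv2.connectedComponentsWithStats(m)
for s,c in zip(st,ce):
    if 100<c[0]<180 and 240<c[1]<330 and s[4]>100:print(s,c,ray(c,.102))
cams.read_camera("wrist");print([(np.round(d["position"],3).tolist(),round(d["confidence"],2)) for d in models.pinpoint("wide_jar","wrist")])
go(.3921,-.3291,.0939,.237)
E
```

```text
time: 30.7
tool_pos: [0.3926, -0.3275, 0.3102]
tool_rot: [-3.136, 0.003, 0.24]
contact_force: [0.3, -0.4, 1.6]
opening: 0.0921
grip_force: 0.0
[110 273  33  31 823] [126.30012151 288.04617254] [0.46821812 0.29630293]
[([0.39, -0.33, 0.003], 0.79)]
share [-0.0025 -0.0015  0.153 ] turn 0.0005 rot [ 3.139e+00 -2.000e-03  2.390e-01] t 30.85
```

```bash
python3 -m jog '[[[-0.002,0,0.08],0,0],[[-0.002,0,0.14],0,0],[[-0.002,0,0.153],0,0],[[-0.002,0,0.153],0,0],[[-0.002,0,0.153],0,1],[[-0.002,0,0.153],0,1],[[-0.002,0,0.153],0,1],[[-0.002,0,0.153],0,1],[[-0.002,0,0.153],0,1],[[-0.002,0,0.153],0,1]]' 35
python3 -c "
from h import *
print(observe()['tool_pos'])
go(.6265,.0764,.2539-.159,.237)"
```

```text
time: 32.1
tool_pos: [0.3913, -0.3302, 0.2514]
tool_rot: [3.141, -0.0, 0.237]
contact_force: [-0.6, 1.0, 1.6]
opening: 0.0571
grip_force: 35.0
[ 0.39133593 -0.33017553  0.25135162]
share [ 0.81   -0.8501 -0.0069] turn -0.0 rot [ 3.141 -0.     0.237] t 32.1
```

```bash
python3 -m jog '[[[0,0,-0.06],0,1],[[0,0,-0.16],0,1],[[0,0,-0.28],0,1],[[0,0,-0.35],0,1],[[0.05,-0.053,-0.36],0,1],[[0.13,-0.136,-0.36],0,1],[[0.22,-0.23,-0.36],0,1],[[0.31,-0.325,-0.36],0,1],[[0.4,-0.42,-0.36],0,1],[[0.49,-0.513,-0.36],0,1],[[0.58,-0.608,-0.36],0,1],[[0.66,-0.692,-0.36],0,1]]'
python3 -m jog '[[[0.07,-0.073,0],0,1],[[0.12,-0.126,0],0,1],[[0.15,-0.158,0],0,1],[[0.15,-0.158,0],0,1],[[0.15,-0.158,0.06],0,1],[[0.15,-0.158,0.16],0,1],[[0.15,-0.158,0.27],0,1],[[0.15,-0.158,0.32],0,1],[[0.15,-0.158,0.34],0,1],[[0.15,-0.158,0.34],0,1],[[0.15,-0.158,0.34],0,1]]'
python3 -c "
from h import *
go(.6265,.0764,.2524-.159,.237)"
```

```text
time: 33.6
tool_pos: [0.5836, 0.0027, 0.3946]
tool_rot: [-3.141, 0.001, 0.237]
contact_force: [1.7, -0.4, -1.8]
opening: 0.0568
grip_force: 35.0
time: 34.98
tool_pos: [0.6268, 0.0761, 0.2606]
tool_rot: [3.141, -0.002, 0.237]
contact_force: [-0.2, 0.5, -0.8]
opening: 0.057
grip_force: 35.0
share [-0.0005 -0.0009  0.0199] turn -0.0001 rot [ 3.141e+00 -2.000e-03  2.370e-01] t 34.98
```

```bash
python3 -m jog '[[[0,-0.0005,0.014],0,1],[[0,-0.0005,0.018],0,1],[[0,-0.0005,0.0185],0,1],[[0,-0.0005,0.0185],0,1],[[0,-0.0005,0.0185],0,0.3],[[0,-0.0005,0.0185],0,0],[[0,-0.0005,0.0185],0,0],[[0,-0.0005,0.0185],0,0],[[0,0,-0.1],0,0],[[0,0,-0.25],0,0],[[0,0,-0.35],0,0],[[0,0,-0.35],0,0]]'
python3 -c "
from h import *
go(.4690,-.3157,.25,.237)"
```

```text
time: 36.48
tool_pos: [0.6267, 0.0764, 0.4035]
tool_rot: [3.14, -0.008, 0.237]
contact_force: [-0.0, 0.3, 0.2]
opening: 0.0917
grip_force: 0.0
share [-0.6135  0.8604 -0.0143] turn 0.0 rot [ 3.14  -0.008  0.237] t 36.48
```

```bash
python3 -m jog '[[[-0.6135,0.86,0],0,0],[[-0.6135,0.86,0],0,0],[[-0.6135,0.86,0],0,0],[[-0.6135,0.86,0],0,0],[[-0.6135,0.86,0],0,0],[[-0.6135,0.86,0],0,0],[[-0.6135,0.86,0],0,0],[[-0.6135,0.86,0],0,0],[[-0.6135,0.86,0],0,0],[[-0.6135,0.86,0.15],0,0],[[-0.6135,0.86,0.2],0,0],[[-0.6135,0.86,0.2],0,0]]'
python3 - <<'E'
from h import *
cams.read_camera("wrist")
for t in("square_bottle","round_bottle"):print([(np.round(d["position"],3).tolist(),round(d["confidence"],2)) for d in models.pinpoint(t,"wrist")])
cams.read_camera("top");print([(np.round(d["position"],3).tolist(),round(d["confidence"],2)) for d in models.pinpoint("wide_jar","top")])
go(.469,-.3157,.110,.237)
E
```

```text
time: 37.98
tool_pos: [0.469, -0.3138, 0.3175]
tool_rot: [-3.138, 0.002, 0.239]
contact_force: [-0.7, -0.9, 0.3]
opening: 0.0916
grip_force: 0.0
[([0.47, -0.312, 0.004], 0.68)]
[]
[([0.631, 0.076, 0.004], 0.77)]
share [-0.0005  0.0007  0.1285] turn 0.0002 rot [ 3.139e+00 -2.000e-03  2.380e-01] t 38.23
```

```bash
python3 -m jog '[[[0,0.001,0.07],0,0],[[0,0.001,0.12],0,0],[[0,0.001,0.1285],0,0],[[0,0.001,0.1285],0,0],[[0,0.001,0.1285],0,1],[[0,0.001,0.1285],0,1],[[0,0.001,0.1285],0,1],[[0,0.001,0.1285],0,1],[[0,0.001,0.1285],0,1],[[0,0.001,0.1285],0,1],[[0,0.001,0.1285],0,1],[[0,0.001,0.1285],0,1]]' 35
python3 -c "
from h import *
print(observe()['tool_pos'])
go(.6561,-.0486,.2689-.159,.237)"
```

```text
time: 39.72
tool_pos: [0.4689, -0.3158, 0.2687]
tool_rot: [3.141, -0.001, 0.237]
contact_force: [-1.2, 1.9, 7.2]
opening: 0.0386
grip_force: 28.7
[ 0.46887451 -0.31582038  0.26874342]
share [ 0.6118 -0.5395 -0.0009] turn -0.0 rot [ 3.141e+00 -1.000e-03  2.370e-01] t 39.73
```

```bash
python3 -m jog '[[[0,0,0],0,1],[[0,0,0],0,1],[[0,0,0],0,1],[[0,0,-0.03],0,1],[[0,0,-0.1],0,1],[[0,0,-0.2],0,1],[[0,0,-0.32],0,1],[[0,0,-0.37],0,1],[[0,0,-0.37],0,1]]'
python3 -m jog '[[[0.06,-0.053,0],0,1],[[0.13,-0.115,0],0,1],[[0.21,-0.185,0],0,1],[[0.29,-0.256,0],0,1],[[0.37,-0.326,0],0,1],[[0.45,-0.397,0],0,1],[[0.52,-0.459,0],0,1],[[0.57,-0.503,0],0,1],[[0.6,-0.53,0],0,1],[[0.6118,-0.5395,0],0,1],[[0.6118,-0.5395,0],0,1],[[0.6118,-0.5395,0],0,1]]'
python3 -m jog '[[[0,0,0.06],0,1],[[0,0,0.16],0,1],[[0,0,0.27],0,1],[[0,0,0.33],0,1],[[0,0,0.35],0,1],[[0,0,0.35],0,1],[[0,0,0.35],0,1]]'
python3 - <<'E'
from h import *
im=cams.read_camera("side");cv2.imwrite("pics/s9.png",cv2.resize(im[140:290,200:350],None,fx=4,fy=4)[:,:,::-1])
go(.6561,-.0486,.2697-.159,.237)
E
```

```text
time: 40.85
tool_pos: [0.4688, -0.316, 0.4175]
tool_rot: [3.139, -0.002, 0.237]
contact_force: [-0.8, 0.5, -2.7]
opening: 0.0369
grip_force: 46.2
time: 42.35
tool_pos: [0.6556, -0.0497, 0.4158]
tool_rot: [3.141, 0.0, 0.236]
contact_force: [0.5, -0.9, -1.3]
opening: 0.0365
grip_force: 46.2
time: 43.22
tool_pos: [0.6563, -0.049, 0.2775]
tool_rot: [3.14, -0.003, 0.237]
contact_force: [-0.7, 0.9, -1.6]
opening: 0.0367
grip_force: 46.2
share [-0.0003 -0.0009  0.0188] turn -0.0001 rot [ 3.14e+00 -3.00e-03  2.37e-01] t 43.27
```

View pics/s9.png

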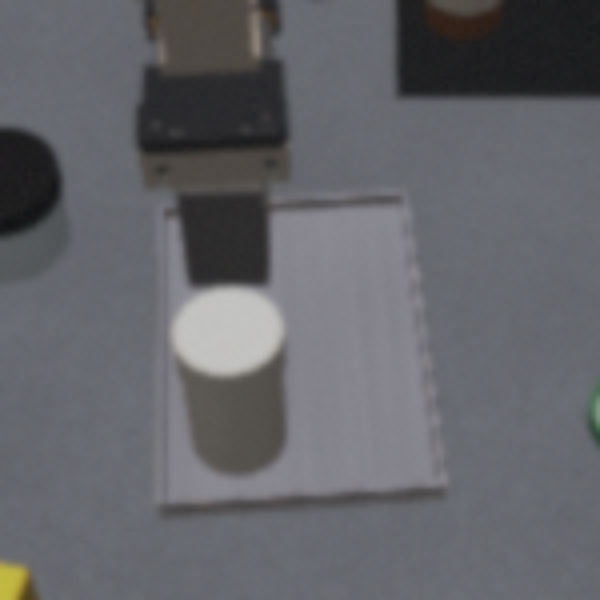

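The white jar stands upright in the tray (235,380) and the grey bottle hangs straight above its spot (230,235). Lower in two stages, watching the force.

```bash
python3 -m jog '[[[0,-0.001,0.006],0,1],[[0,-0.001,0.0115],0,1],[[0,-0.001,0.0115],0,1],[[0,-0.001,0.0115],0,1]]'
python3 -c "
from h import *
go(.6561,-.0486,.2697-.159,.237)"
```

```text
time: 43.78
tool_pos: [0.6559, -0.0484, 0.2712]
tool_rot: [3.142, 0.0, 0.237]
contact_force: [-0.4, 0.2, -1.8]
opening: 0.0369
grip_force: 46.2
share [0.0003 0.0007 0.0032] turn -0.0 rot [3.142 0.    0.237] t 43.77
```

```bash
python3 -m jog '[[[0,0,0.002],0,1],[[0,0,0.003],0,1],[[0,0,0.003],0,1],[[0,0,0.003],0,0.55],[[0,0,0.003],0,0.4],[[0,0,0.003],0,0],[[0,0,0.003],0,0],[[0,0,0.003],0,0],[[0,0,-0.1],0,0],[[0,0,-0.25],0,0],[[0,0,-0.34],0,0],[[0,0,-0.34],0,0]]' 25
python3 - <<'E'
from h import *
go(.5458,-.304,.25,.237)
E
```

```text
time: 45.28
tool_pos: [0.6561, -0.0484, 0.4112]
tool_rot: [3.138, -0.007, 0.237]
contact_force: [-0.5, -0.3, -0.0]
opening: 0.092
grip_force: 0.0
share [-0.418   0.5565  0.005 ] turn 0.0 rot [ 3.138 -0.007  0.237] t 45.27
```

```bash
python3 -m jog '[[[-0.418,0.5565,0],0,0],[[-0.418,0.5565,0],0,0],[[-0.418,0.5565,0],0,0],[[-0.418,0.5565,0],0,0],[[-0.418,0.5565,0],0,0],[[-0.418,0.5565,0],0,0],[[-0.418,0.5565,0],0,0],[[-0.418,0.5565,0.1],0,0],[[-0.418,0.5565,0.15],0,0],[[-0.418,0.5565,0.15],0,0],[[-0.418,0.5565,0.15],0,0]]'
python3 - <<'E'
from h import *
im=cams.read_camera("top")
print([[(np.round(d["position"],3).tolist(),round(d["confidence"],2)) for d in models.pinpoint(t,"top")] for t in("square_bottle","round_bottle")])
go(.5458,-.304,.127,.237)
E
```

```text
time: 46.65
tool_pos: [0.5463, -0.3033, 0.3482]
tool_rot: [3.14, -0.001, 0.238]
contact_force: [-0.5, -0.1, 0.5]
opening: 0.092
grip_force: 0.0
[[([0.658, -0.048, 0.006], 0.7)], [([0.55, -0.306, 0.006], 0.77)]]
share [-0.0005  0.0004  0.1556] turn 0.0001 rot [ 3.14e+00 -1.00e-03  2.37e-01] t 46.8
```

```bash
python3 -m jog '[[[0,0,0.08],0,0],[[0,0,0.14],0,0],[[0,0,0.154],0,0],[[0,0,0.154],0,0],[[0,0,0.154],0,1],[[0,0,0.154],0,1],[[0,0,0.154],0,1],[[0,0,0.154],0,1],[[0,0,0.154],0,1],[[0,0,0.154],0,1],[[0,0,0.154],0,1],[[0,0,0.154],0,1]]' 30
python3 -c "
from h import *
print(observe()['tool_pos'])
go(.5795,-.0008,.2863-.159,.237)"
```

```text
time: 48.3
tool_pos: [0.5456, -0.304, 0.2856]
tool_rot: [3.141, 0.0, 0.237]
contact_force: [0.7, -1.2, -1.2]
opening: 0.0332
grip_force: 29.2
[ 0.54561845 -0.30403426  0.28556649]
share [ 0.2603 -0.717  -0.0023] turn -0.0 rot [3.141 0.    0.237] t 48.3
```

```bash
python3 -m jog '[[[0,0,-0.08],0,1],[[0,0,-0.2],0,1],[[0,0,-0.31],0,1],[[0.04,-0.1,-0.33],0,1],[[0.087,-0.24,-0.33],0,1],[[0.138,-0.38,-0.33],0,1],[[0.19,-0.52,-0.33],0,1],[[0.232,-0.64,-0.33],0,1],[[0.255,-0.7,-0.33],0,1],[[0.2603,-0.717,-0.33],0,1],[[0.2603,-0.717,-0.33],0,1],[[0.2603,-0.717,-0.33],0,1]]'
python3 -m jog '[[[0,0,0.06],0,1],[[0,0,0.16],0,1],[[0,0,0.26],0,1],[[0,0,0.3],0,1],[[0,0,0.315],0,1],[[0,0,0.315],0,1],[[0,0,0.315],0,1]]'
python3 -c "
from h import *
go(.5795,-.0008,.2863-.159,.237)"
```

```text
time: 49.8
tool_pos: [0.5795, -0.002, 0.4174]
tool_rot: [3.141, 0.0, 0.235]
contact_force: [-0.7, 0.1, -2.4]
opening: 0.0326
grip_force: 29.5
time: 50.68
tool_pos: [0.5799, -0.0009, 0.293]
tool_rot: [3.141, -0.002, 0.237]
contact_force: [-0.5, -0.3, -2.3]
opening: 0.0332
grip_force: 29.5
share [-0.0009 -0.0004  0.0162] turn -0.0 rot [ 3.141e+00 -2.000e-03  2.370e-01] t 50.67
```

```bash
python3 -m jog '[[[0,0,0.008],0,1],[[0,0,0.013],0,1],[[0,0,0.0145],0,1],[[0,0,0.0145],0,1],[[0,0,0.0145],0,0.5],[[0,0,0.0145],0,0],[[0,0,0.0145],0,0],[[0,0,0.0145],0,0],[[0,0,0.0145],0,0],[[0,0,-0.1],0,0],[[0,0,-0.25],0,0],[[0,0,-0.3],0,0]]'
python3 -m jog '[[[-0.2,0.2,0],0,0],[[-0.2,0.5,0],0,0],[[-0.2,0.8,0],0,0],[[-0.2,0.8,0],0,0],[[-0.2,0.8,0],0,0],[[-0.2,0.8,0],0,0],[[-0.2,0.8,0],0,0],[[-0.2,0.8,0],0,0],[[-0.2,0.8,0],0,0]]'
python3 - <<'E'
from h import *
im=cams.read_camera("top")
print([[(t,np.round(d["position"],3).tolist(),round(d["confidence"],2)) for d in models.pinpoint(t,"top")] for t in("square_bottle","round_bottle","wide_jar","jar","lid","rack","spoon")])
big=cv2.resize(im[140:360,80:360],None,fx=2.8,fy=2.7,interpolation=cv2.INTER_CUBIC)[:,:,::-1].copy()
def circ(c,r,z):
    pts=[(proj([c[0]+r*np.cos(a),c[1]+r*np.sin(a),z])-[80,140])*[2.8,2.7] for a in np.linspace(0,6.28,40)]
    cv2.polylines(big,[np.int32(pts)],True,(0,0,255),1)
for c,r,z in(((.469,.299),.029,.102),((.5795,-.002),.017,.138),((.6266,.0751),.029,.104),((.6567,-.0493),.019,.122)):circ(c,r,z)
cv2.imwrite("pics/end.png",big)
E
```

```text
time: 52.18
tool_pos: [0.5798, -0.0008, 0.4158]
tool_rot: [3.139, -0.006, 0.237]
contact_force: [0.5, -1.4, -0.9]
opening: 0.0921
grip_force: 0.0
time: 53.3
tool_pos: [0.577, -0.3293, 0.412]
tool_rot: [3.142, -0.0, 0.239]
contact_force: [0.2, -0.4, -0.3]
opening: 0.0918
grip_force: 0.0
[[('square_bottle', [0.66, -0.052, 0.005], 0.95), ('square_bottle', [0.61, 0.007, -0.001], 0.31)], [('round_bottle', [0.581, -0.003, 0.005], 0.58)], [('wide_jar', [0.63, 0.072, 0.003], 0.81), ('wide_jar', [0.47, 0.294, 0.055], 0.35)], [('jar', [0.467, 0.296, 0.054], 0.97), ('jar', [0.81, 0.059, 0.0], 0.76), ('jar', [0.8, -0.05, 0.003], 0.66)], [('lid', [0.399, 0.03, 0.002], 0.87)], [('rack', [0.728, 0.294, -0.002], 0.85)], [('spoon', [0.728, -0.324, 0.001], 0.86)]]
```

View pics/end.png

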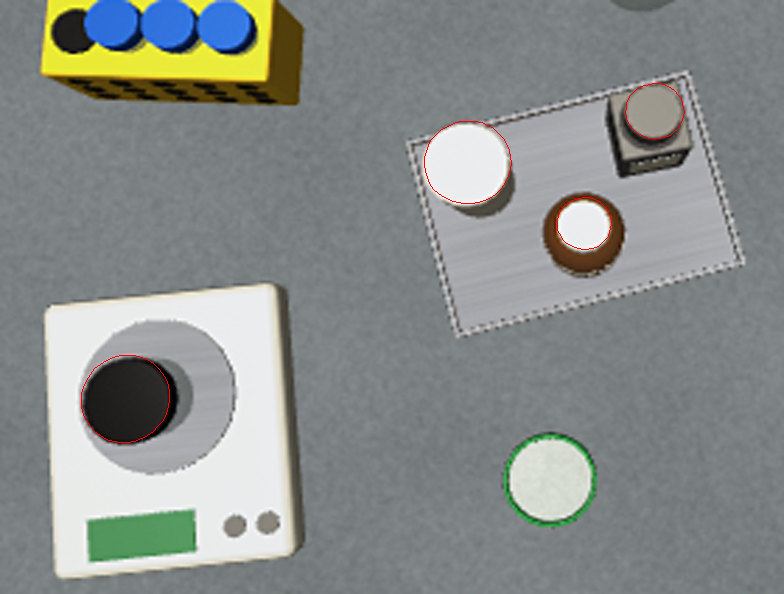

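The final view shows the caps back on their starting circles (467,163; 655,110; 583,224). The jar stands on the pan: lid at (128,399) matches the predicted circle, and the side shift is height parallax.

```bash
python3 -c "
from cell import robot
print(robot.hand_in())"
```

```text
the job is handed in; nothing more can be done
None
```

The job is handed in, with no verdict returned: by the last pictures the sample jar stands about 3–4 mm from the pan's centre, the three tall containers are back upright within a few mm of where they started, and the lid, rack and spoon look unmoved.

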